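# Clip the inner cover into the capsule caddy

## Robot

A 6-joint arm with a two-finger parallel gripper is mounted at the origin on a cart in front of the work surface, level with it; the furniture and walls round the work are solid. World frame = base frame: x ahead of the robot, y to its left, z up, the work surface at z = 0. Lengths are in m, angles in rad, forces in N, time in s.
With the tool pointing down it reaches from about 0.35 to 0.8 m from the base axis. Payload 7.3 kg.
Tool frame: the origin (TCP) lies between the finger pads; the fingertips stand 25 mm ahead of it and the grasp point (between the pads) lies 6 mm ahead of it (r.tip_extent is the distance from the TCP to the fingertips, in m); z points along the fingers, y is the line along which they close (so a half turn about z gives the same grasp; the last joint's range is limited). The gripper opens to 85 mm and grips with 20 to 120 N. Pads are 22 mm wide; open, the fingers measure 114 mm over their backs; the gripper's body (76 mm by 85 mm) begins 54 mm behind the grasp point. The pads swing forward as they close: fully open they stand 13 mm farther back than shut.
Start: joints at [1.045, 0.342, 1.524, -0, 1.275, -0.146], TCP at [0.195, 0.488, 0.227] pointing down, gripper open.
Joint ranges: [-2.53, 2.53], [-0.77, 2.02], [0.04, 2.7], [-1, 4.14], [0.28, 2.66], [-3.11, 3.11]. Speed limits (rad/s): [2.57, 2.57, 3.14, 3.14, 3.14, 3.14].

## Interface

Orientations are given as a unit quaternion [x, y, z, w].
In Python, from workcell import r, command_gripper, optics gives the robot as it stands. The module is installed in compiled form; this text tells all that it offers. Calls block until the motion is done:
- r.reach(position, orientation): joint-space move of the TCP to a pose.
- r.move_straight(position, orientation=None, speed=0.15, max_force=None): straight line of the TCP; orientation=None keeps the orientation; speed is the mean speed in m/s. With max_force (N) it stops when the force on the tool has changed by that much, and returns True; else False.
- r.movej(angles): joint-space move.
- command_gripper(opening, force=None): finger opening in m; force is the grip in N (None keeps the last); returns when the fingers have stopped.
- r.hold(seconds).
- r.solve_ik(position, orientation): joint angles nearest the present ones, or None.
- r.read_state(): the state.
- optics.get_image(name): name is "side" or "top" or "wrist"; returns (picture, depth): 400x640x3 uint8, red, green, blue; 400x640 float32, m along the optical axis (not along the pixel's ray), 0 where there is no reading.
- optics.camera_model(name): a dict with "K" (3x3 intrinsics, pixels), "k1" (the pictures are not rectified: a ray, as slopes to the right and down, at radius r is drawn at 1 + k1 r^2 times it, then the intrinsics apply), "R" (3x3) and "t" (3): a world point X has camera coordinates R X + t; the wrist camera has in their place "tool_from_camera" (4x4, takes a point from camera to tool coordinates, whose origin is the TCP and whose axes are the flange's). Camera axes: x right, y down, z forward; pixel columns grow to the right and rows downward; lengths in m; the calibration is good to about 2 mm. A picture is of the moment at which its call begins: read the wrist's pose just before it. camera_model takes no time and is no camera call.
A pose or a line that the arm cannot do raises r.PlanningError and nothing moves.
- r.finish_job(): hands the job in; it is judged then, once.
The state is a dict: "time_s": time; "joint_positions": joint angles; "dq": joint speeds; "tau": joint torques, N m; "eef_pos": TCP position; "eef_rot": TCP orientation; "contact_force": force on the tool from outside, world axes, zero at the start; "torque": the same for the moment, N m; "grip_width": finger opening in m; "grip_force": force on a finger pad.
Only numpy, scipy, OpenCV 4.12 (cv2) and the standard library are available. Lean on these libraries where they do the work, as an engineer would, in place of code of your own. Each camera call takes 0.05 s, during which the arm holds its last target. There are 200 camera calls.

## Task

Open the wooden lid of the white capsule caddy all the way back to its stop and leave it standing open. Then lay the loose green inner cover into the caddy and press it down until both spring clips snap over it and it sits level, fully home on its ledges. Let go of it, and do not disturb the salt shaker, spice jar, espresso cup or kitchen timer.

Things in the scene. Friction and masses are not known exactly. Their poses are not given: they have to be found in the camera images.
- caddy: White open box screwed to the worktop, 130 (x) x 160 (y) x 75 mm high; origin at the centre of its underside, z up, x from its tab side to its hinge side (about to the robot's right). Walls and floor 5 mm, opening 120 x 150 mm. Ledges along the tab-side and hinge-side walls, 38 mm above the origin, carry the cover. Three coffee capsules 21 mm tall lie on the floor inside, below the ledges.
- clip_left (a point): Nose of the spring clip in the middle of the caddy's +y wall (another one opposite): dark wedge 26 mm wide, 7 mm into the opening, slope from 61 down to 49 mm above the caddy's origin, flat lower face at 46 mm (this point). Grey housing 12 mm outside the wall. Both wedges slide aside and spring back.
- caddy_lid (a joint): Hinge of the wooden lid, rad: 0 closed (level on the rim), 1.75 open against its stop, leaning slightly back, tab end 250 mm above the worktop (carry the cover over or round it). It may start a little ajar. Stiff hinge (about 0.3 N m friction): the lid stays where it is left.
- lid_hinge (a point): Middle of the lid's hinge line, 69 mm along the caddy's x from its origin and 78.5 mm above it; the hinge line runs along the caddy's y. Axes as the caddy's. The lid is a board 132 mm deep, 162 mm wide, 7 mm thick; its middle plane passes through the hinge line and its free edge is 135 mm from it.
- lid_tab (a point): Grip point on the dark wooden tab that stands out from the middle of the lid's free edge: 161 mm from the hinge line, 26 mm beyond the lid's edge. The tab is 18 mm wide (along y), 12 mm thick and ends 11 mm beyond this point. Turns with the lid; x from tab to hinge, z is the lid's upper side.
- cover: Loose green inner cover, flat plate 114 (x) x 144 (y) x 6 mm, about 0.12 kg; steel grip bar on its middle, 60 mm along x, 14 mm wide in y, from 6 to 32 mm above the underside. Origin: centre of the underside. Fits the opening with 3 mm spare each side; same turned half round.
- seat (a point): Where the cover's origin lies when fully home: centre of the caddy, level with the ledges, 38 mm above the caddy's origin, axes as the caddy's. A cover just laid in rests on the clips' slopes some 18 mm higher; about 10 N straight down on its middle presses it past them, and they snap over its top.
- salt_shaker: Bystander: glass salt shaker, grey top, 44 mm across, 90 mm tall; origin at the centre of its foot.
- spice_jar: Bystander: glass spice jar with a dark cap, 41 mm across, 105 mm tall; origin at the centre of its foot.
- espresso_cup: Bystander: cream espresso cup with a handle, 64 x 87 x 51 mm; origin under its middle.
- kitchen_timer: Bystander: round wind-up timer, white foot and grey top, 63 mm across, 48 mm tall; origin at the centre of its foot.

How it is judged:
By the outcome, as a careful person would: the job done as asked, in the order asked, and still so for the second after the job is handed in, with the robot touching nothing.
It also fails if it takes over 70 s, if anything falls off the work surface, if the arm or the gripper's body presses on something with over 40 N, if the wrist force passes 120 N, or if a joint passes its speed limit or range.

## Working session

There is one attempt and no reset: what is moved stays moved. The work goes in short steps, each a Python script; the robot and the scene stay as the last script left them, time stands still between calls to the robot, and variables do not carry over. Pictures are saved under pics/ and viewed, at most 10 in all, crops included, and the job is handed in when it is done.

```bash
mkdir -p pics
cat > h.py <<'E'
import numpy as np, cv2
from workcell import r, command_gripper, optics
from scipy.spatial.transform import Rotation as Ro
def cam(name):
    m=optics.camera_model(name); s=r.read_state(); im,d=optics.get_image(name)
    if 'R' in m: R,t=np.array(m['R']),np.array(m['t'])
    else:
        T=np.array(m['tool_from_camera']); Rw=Ro.from_quat(s['eef_rot']).as_matrix()
        Rc=Rw@T[:3,:3]; p=Rw@T[:3,3]+np.array(s['eef_pos']); R=Rc.T; t=-Rc.T@p
    return im,d,dict(K=np.array(m['K']),k1=m['k1'],R=R,t=t)
def rays(c,uv):
    uv=np.asarray(uv,float).reshape(-1,1,2)
    n=cv2.undistortPoints(uv,c['K'],np.array([c['k1'],0,0,0.]),None,None).reshape(-1,2)
    return np.c_[n,np.ones(len(n))]
def onplane(c,uv,z):
    d=rays(c,uv)@c['R']; o=-c['R'].T@c['t']
    return o+d*((z-o[2])/d[:,2])[:,None]
def cloud(c,d):
    v,u=np.mgrid[:400,:640]; ra=rays(c,np.c_[u.ravel(),v.ravel()])
    P=(ra*d.ravel()[:,None]-c['t'])@c['R']; P[d.ravel()==0]=np.nan
    return P.reshape(400,640,3)
E
python3 - <<'E'
from h import *
s=r.read_state(); print(s['time_s'],r.tip_extent,s['eef_rot'])
for n in ['top','side']:
    im,d,c=cam(n); print(n,-c['R'].T@c['t'],c['R'][2],c['k1'],(d>0).mean())
    cv2.imwrite(f'pics/{n}0.png',im[:,:,::-1]); np.savez(f'{n}0.npz',im=im,d=d,**c)
E
```

```text
0.0 0.025 [ 1.88765566e-01  9.82021882e-01 -7.20868033e-04 -2.52211375e-04]
top [ 3.95474920e-01 -2.86877494e-04  1.44750212e+00] [ 0.09329491  0.01364532 -0.99554501] -0.0961600711184812 0.995890625
side [ 0.11785363 -0.91687498  0.72647042] [ 0.34229554  0.77247162 -0.53490314] -0.025648625808048185 0.996171875
```

View pics/top0.png

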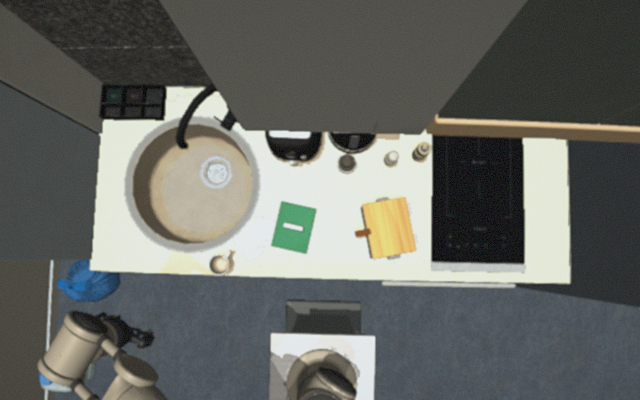

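View pics/side0.png

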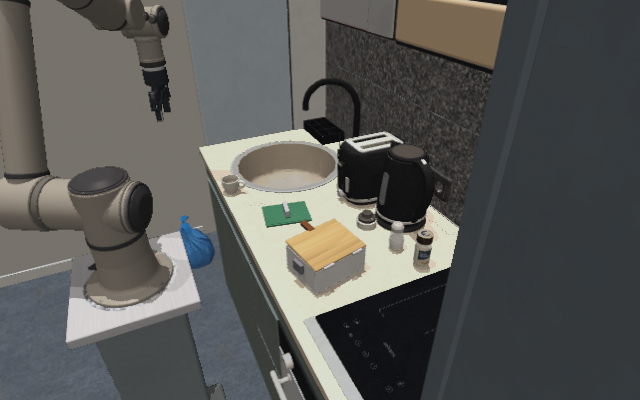

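The top view shows the cover at (294,228), the caddy with its lid at (390,228) and its tab at (362,233). The bystanders are the timer (347,162), salt shaker (391,158), spice jar (422,150) and cup (222,264). The side view shows the lid nearly closed.

Run:
```python
from h import *
for n in ['top','side']:
    z=np.load(f'{n}0.npz'); c={k:z[k] for k in('K','k1','R','t')}; c['k1']=float(c['k1'])
    im,d=z['im'],z['d']; P=cloud(c,d); hsv=cv2.cvtColor(im,cv2.COLOR_RGB2HSV)
    H,S,V=[hsv[...,i].astype(int) for i in range(3)]
    def comp(m,roi):
        M=np.zeros_like(m); y0,y1,x0,x1=roi; M[y0:y1,x0:x1]=m[y0:y1,x0:x1]
        nn,l,st,_=cv2.connectedComponentsWithStats(M.astype(np.uint8)); return l==1+np.argmax(st[1:,4])
    roi=(180,280,250,430)if n=='top' else (190,300,220,380)
    g=comp((H>60)&(H<90)&(S>100),roi)
    if n=='side': roi=(215,280,280,370)
    w=comp((H>10)&(H<28)&(S>80)&(V>140),roi)
    t=comp((H>3)&(H<20)&(S>90)&(V<150)&(V>40),(220,245,350,375) if n=='top' else (215,240,295,320))
    for nm,m,zz in(('cover',g,.006),('lid',w,.082),('tab',t,.082)):
        p=P[m]; p=p[~np.isnan(p[:,0])]
        A=np.c_[p[:,:2],np.ones(len(p))]; co=np.linalg.lstsq(A,p[:,2],rcond=None)[0]
        res=p[:,2]-A@co
        ct=cv2.findContours(m.astype(np.uint8),0,1)[0]; ct=max(ct,key=cv2.contourArea)
        q=onplane(c,ct.reshape(-1,2),zz); rc=cv2.minAreaRect((q[:,:2]*1000).astype(np.float32))
        print(n,nm,m.sum(),'zmed',np.median(p[:,2]).round(4),'slope',co.round(3),'res',res.std().round(4),'mean',p.mean(0).round(4)); print('  rect',np.round(rc[0],1),np.round(rc[1],1),round(rc[2],1),cv2.boxPoints(rc).round(0).tolist())
    # tall things
    k=(P[...,2]>.03)&(P[...,2]<.13)&(P[...,0]>.25)&(P[...,0]<.8)&(abs(P[...,1])<.5)
    nn,l,st,ce=cv2.connectedComponentsWithStats(k.astype(np.uint8))
    for i in range(1,nn):
        if st[i,4]>25: p=P[l==i]; print('  blob',st[i,4],ce[i].round(),p.min(0).round(3),p.max(0).round(3))
    if n=='top': 
        for u,v in((300,60),(400,60),(480,60),(360,125),(480,128)): print(u,v,P[v,u].round(3))
```

```text
top cover 1332 zmed 0.0068 slope [ 0.002 -0.     0.006] res 0.003 mean [0.4737 0.0964 0.0068]
  rect [474.   96.7] [104.8 135. ] 78.8 [[398.0, 58.0], [530.0, 32.0], [550.0, 135.0], [418.0, 161.0]]
top lid 2450 zmed 0.0884 slope [-0.022  0.079  0.113] res 0.0035 mean [ 0.4755 -0.185   0.0883]
  rect [ 476.5 -185.6] [164.1 130.8] 12.4 [[382.0, -139.0], [410.0, -267.0], [571.0, -232.0], [543.0, -104.0]]
top tab 69 zmed 0.0981 slope [0.063 0.17  0.087] res 0.0038 mean [ 0.4586 -0.1096  0.0972]
  rect [ 460.3 -110.1] [17.5 38. ] 1.5 [[451.0, -91.0], [452.0, -129.0], [470.0, -129.0], [469.0, -91.0]]
  blob 186 [227. 122.] [0.762 0.28  0.04 ] [0.799 0.334 0.13 ]
  blob 436 [299. 153.] [0.663 0.016 0.03 ] [0.764 0.177 0.13 ]
  blob 445 [350. 143.] [ 0.709 -0.15   0.03 ] [ 0.765 -0.002  0.13 ]
  blob 241 [422. 150.] [ 0.689 -0.305  0.032] [ 0.731 -0.263  0.112]
  blob 179 [391. 158.] [ 0.669 -0.216  0.03 ] [ 0.706 -0.173  0.094]
  blob 226 [346. 162.] [ 0.644 -0.084  0.03 ] [ 0.701 -0.035  0.056]
  blob 2790 [388. 228.] [ 0.383 -0.271  0.03 ] [ 0.567 -0.084  0.108]
  blob 60 [293. 227.] [0.46
[... 542 characters left out ...]
ct [ 477.9 -178.1] [166.  146.3] 10.5 [[383.0, -121.0], [410.0, -265.0], [573.0, -235.0], [546.0, -91.0]]
side tab 78 zmed 0.097 slope [0.102 0.084 0.059] res 0.0019 mean [ 0.4568 -0.1086  0.0967]
  rect [464.5 -88.8] [18.7 50.5] 5.8 [[453.0, -65.0], [458.0, -115.0], [476.0, -113.0], [471.0, -63.0]]
  blob 2870 [382. 200.] [ 0.663 -0.216  0.03 ] [0.8   0.161 0.13 ]
  blob 216 [231. 181.] [0.321 0.28  0.03 ] [0.398 0.351 0.054]
  blob 44 [285. 206.] [0.462 0.069 0.03 ] [0.483 0.127 0.036]
  blob 166 [366. 216.] [ 0.647 -0.086  0.03 ] [ 0.7   -0.033  0.052]
  blob 3537 [324. 251.] [ 0.382 -0.269  0.03 ] [ 0.567 -0.083  0.101]
  blob 500 [423. 245.] [ 0.687 -0.304  0.03 ] [ 0.73  -0.261  0.108]
```

```bash
cat >> h.py <<'E'
def down(yaw):
    """tool z down, tool y along world direction yaw"""
    y=np.array([np.cos(yaw),np.sin(yaw),0]); z=np.array([0,0,-1.]); x=np.cross(y,z)
    return Ro.from_matrix(np.c_[x,y,z]).as_quat()
def down_best(p,yaw):
    best=None
    for k in(0,np.pi):
        q=r.solve_ik(list(p),list(down(yaw+k)))
        if q is not None and (best is None or abs(q[5])<best[0]): best=(abs(q[5]),list(down(yaw+k)),q)
    return best[1],best[2]
E
python3 - <<'E'
from h import *
p=[.42,-.04,.42]; q,j=down_best(p,np.radians(12.3)); print(np.round(j,2))
r.reach(p,q); im,d,c=cam('wrist'); print(r.read_state()['time_s'],-c['R'].T@c['t'],c['R'][2])
cv2.imwrite('pics/w1.png',im[:,:,::-1]); np.savez('w1.npz',im=im,d=d,**c)
E
```

```text
[-0.28  0.06  1.36 -0.    1.72 -0.49]
2.3167 [0.40499733 0.03148247 0.56727651] [ 0.06269559 -0.28351097 -0.95691734]
```

View pics/w1.png

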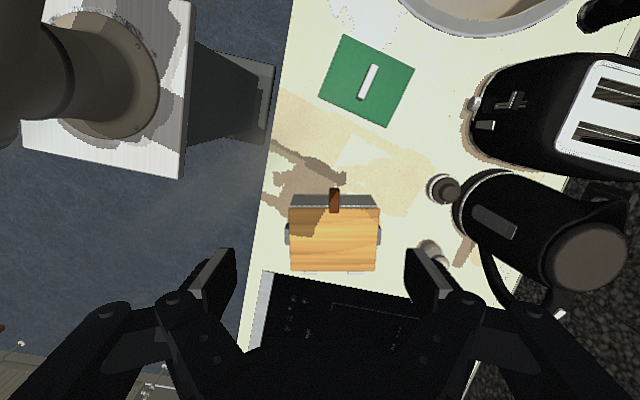

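The wrist view shows the whole cover (367,80) with its bar, the lid (335,237) and the tab (334,200).

Run:
```python
from h import *
z=np.load('w1.npz'); c={k:z[k] for k in('K','k1','R','t')}; c['k1']=float(c['k1']); im=z['im']; P=cloud(c,z['d'])
hsv=cv2.cvtColor(im,cv2.COLOR_RGB2HSV); H,S,V=[hsv[...,i].astype(int) for i in range(3)]
def comp(m,roi):
    M=np.zeros(m.shape,np.uint8); y0,y1,x0,x1=roi; M[y0:y1,x0:x1]=m[y0:y1,x0:x1]
    nn,l,st,_=cv2.connectedComponentsWithStats(M); return l==1+np.argmax(st[1:,4])
g=comp((H>60)&(H<90)&(S>100),(20,140,300,430)); w=comp((H>8)&(H<28)&(S>70)&(V>70),(205,280,280,390))
b=comp((S<80)&(V>120),(58,105,350,385)); t=comp((S>90)&(V<170)&(H<15),(180,214,325,345))
for nm,m,zz in(('cover',g,.006),('bar',b,.032),('lid',w,.0875),('tab',t,.096)):
    p=P[m]; A=np.c_[p[:,:2],np.ones(len(p))]; co=np.linalg.lstsq(A,p[:,2],rcond=None)[0]
    ct=max(cv2.findContours(m.astype(np.uint8),0,1)[0],key=cv2.contourArea)
    q=onplane(c,ct.reshape(-1,2),zz); rc=cv2.minAreaRect((q[:,:2]*1000).astype(np.float32))
    print(nm,m.sum(),'z',np.median(p[:,2]).round(4),co.round(3),np.nanmean(p,0).round(4),np.round(rc[0],1),np.round(rc[1],1),round(rc[2],1),cv2.boxPoints(rc).round(0).tolist())
```

```text
** On entry to DLASCL parameter number  4 had an illegal value
 ** On entry to DLASCL parameter number  4 had an illegal valueTraceback (most recent call last):
  File "<stdin>", line 10, in <module>
    x, resids, rank, s = _umath_linalg.lstsq(a, b, rcond,
                         ~~~~~~~~~~~~~~~~~~~^^^^^^^^^^^^^
                                             signature=signature)
                                             ^^^^^^^^^^^^^^^^^^^^
    raise LinAlgError("SVD did not converge in Linear Least Squares")
numpy.linalg.LinAlgError: SVD did not converge in Linear Least Squares
```

```bash
cat > meas.py <<'E'
from h import *
def comp(m,roi):
    M=np.zeros(m.shape,np.uint8); y0,y1,x0,x1=roi; M[y0:y1,x0:x1]=m[y0:y1,x0:x1]
    nn,l,st,_=cv2.connectedComponentsWithStats(M); return l==1+np.argmax(st[1:,4])
def report(c,P,nm,m,zz):
    p=P[m]; p=p[~np.isnan(p[:,0])]; A=np.c_[p[:,:2],np.ones(len(p))]; co=np.linalg.lstsq(A,p[:,2],rcond=None)[0]
    ct=max(cv2.findContours(m.astype(np.uint8),0,1)[0],key=cv2.contourArea)
    q=onplane(c,ct.reshape(-1,2),zz); rc=cv2.minAreaRect((q[:,:2]*1000).astype(np.float32))
    print(nm,m.sum(),'z',np.median(p[:,2]).round(4),co.round(3),p.mean(0).round(4),np.round(rc[0],1),np.round(rc[1],1),round(rc[2],1),cv2.boxPoints(rc).round(0).tolist())
def load(f):
    z=np.load(f); c={k:z[k] for k in('K','k1','R','t')}; c['k1']=float(c['k1']); im=z['im']
    hsv=cv2.cvtColor(im,cv2.COLOR_RGB2HSV); return im,c,cloud(c,z['d']),[hsv[...,i].astype(int) for i in range(3)]
E
python3 - <<'E'
from meas import *
im,c,P,(H,S,V)=load('w1.npz')
g=comp((H>60)&(H<90)&(S>100),(20,140,300,430)); w=comp((H>8)&(H<28)&(S>70)&(V>70),(205,280,280,390))
b=comp((S<80)&(V>120),(58,105,350,385)); t=comp((S>90)&(V<170)&(H<15),(180,214,325,345))
for a in(('cover',g,.006),('bar',b,.032),('lid',w,.0875),('tab',t,.096)): report(c,P,*a)
E
```

```text
cover 4728 z 0.0066 [0.    0.003 0.006] [0.4748 0.0997 0.0066] [475.4  97.6] [111.8 141.4] 78.7 [[395.0, 57.0], [534.0, 29.0], [556.0, 139.0], [417.0, 166.0]]
bar 299 z 0.0318 [-1.013  0.166  0.496] [0.4762 0.0985 0.0295] [475.7  97.7] [58.9 14.1] 78.9 [[463.0, 70.0], [477.0, 67.0], [488.0, 125.0], [474.0, 128.0]]
lid 5572 z 0.0879 [-0.025  0.084  0.115] [ 0.4764 -0.1818  0.0877] [ 476.5 -181.6] [162.5 129.8] 12.4 [[383.0, -136.0], [411.0, -262.0], [570.0, -228.0], [542.0, -101.0]]
tab 231 z 0.0965 [-0.025  0.067  0.115] [ 0.4602 -0.1069  0.0966] [ 459.6 -107. ] [15.7 43.6] 13.4 [[447.0, -88.0], [457.0, -130.0], [472.0, -126.0], [462.0, -84.0]]
```

```bash
cat >> h.py <<'E'
YAW=np.radians(-77.6); CX=np.array([np.cos(YAW),np.sin(YAW),0]); CY=np.array([-np.sin(YAW),np.cos(YAW),0])
CAD=np.array([.4765,-.183,0]); HIN=CAD+.069*CX+[0,0,.0785]
def tabpt(th,R=.163): return HIN-R*np.cos(th)*CX+[0,0,R*np.sin(th)]
OFF=np.array([0,0,.010])
E
python3 - <<'E'
from h import *
p=tabpt(.088)+OFF; q,_=down_best(p,YAW+np.pi/2)
r.reach(p+[0,0,.08],q); print(r.move_straight(p,q,speed=.12,max_force=15))
command_gripper(0.0,30); s=r.read_state(); print('grip',s['grip_width'],s['grip_force'],s['contact_force'])
for th in np.linspace(.088,1.70,13)[1:]:
    hit=r.move_straight(tabpt(th)+OFF,speed=.1,max_force=35); s=r.read_state()
    print(round(th,2),hit,np.round(s['contact_force'],1),round(s['grip_width'],4))
    if hit: break
print(s['time_s'])
im,d,c=cam('side'); cv2.imwrite('pics/s2.png',im[:,:,::-1])
E
```

```text
False
grip 0.00029187600191191723 0.0 [-0.29671137 -1.37612531 -0.13708172]
0.22 False [-0.3  0.3 -0.5] -0.0001
0.36 False [-0.1  1.   0.5] -0.0001
0.49 False [-0.2  0.   0.4] -0.0002
0.63 False [-1.2  0.7 -0.4] -0.0
0.76 False [-0.  -0.6 -0.3] 0.0001
0.89 False [-1.   0.7 -0.2] -0.0002
1.03 False [ 0.4  0.2 -0.1] 0.0003
1.16 False [-0.2  0.3  0.2] -0.0002
1.3 False [-0.1  0.5  0.1] -0.0001
1.43 False [ 0.1  0.1 -0.7] 0.0
1.57 False [-0.4 -0.3 -0.3] 0.0001
1.7 False [-0.5  0.5 -1. ] -0.0002
9.2667
```

View pics/s2.png

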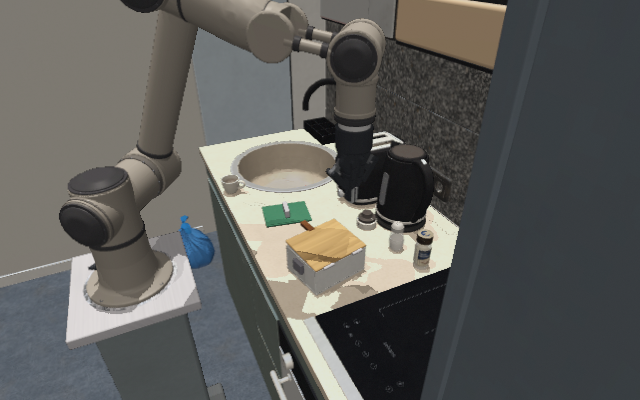

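The gripper closed on nothing: the lid is unmoved and the hand is empty. Before retrying I'll check the commanded pose against the actual one.

Run:
```python
from h import *
s=r.read_state(); print(s['eef_pos'],tabpt(1.7)+OFF,Ro.from_quat(s['eef_rot']).as_matrix().round(3).tolist(), tabpt(.088),HIN,CX,CY)
m=optics.camera_model('side'); X=np.array(m['R'])@s['eef_pos']+m['t']; n=X[:2]/X[2]; print((np.array(m['K'])@np.r_[n,1]), X)
```

```text
[ 0.49568719 -0.27062345  0.24994633] [ 0.49582653 -0.27090212  0.25014136] [[-0.214, 0.977, -0.0], [0.977, 0.214, 0.001], [0.001, -0.0, -1.0]] [ 0.45645032 -0.09180882  0.09282549] [ 0.49131674 -0.25039039  0.0785    ] [ 0.21473533 -0.97667228  0.        ] [0.97667228 0.21473533 0.        ]
[351.13753695 203.0527965    1.        ] [0.08369188 0.00332603 0.88343593]
```

Run:
```python
from h import *
s=r.read_state(); q=s['eef_rot']; p=tabpt(.088)+OFF
r.move_straight(np.array(s['eef_pos'])+[0,0,.03],speed=.2)
command_gripper(.085); r.reach(p+[0,0,.05],q)
print(r.move_straight(p,q,speed=.12,max_force=15)); s=r.read_state(); print(s['eef_pos'],s['time_s'])
im,d,c=cam('wrist'); np.savez('w3.npz',im=im,d=d,**c)
im2,d2,c2=cam('side')
a=cv2.resize(im2[150:300,230:390],None,fx=2.6,fy=2.6)
cv2.imwrite('pics/w3.png',np.vstack([np.pad(a[:,:],((0,0),(0,640-a.shape[1]),(0,0))),im[180:,:]])[:600,:,::-1])
for zz in (.0185,.0057): 
  X=c['R']@(np.array(s['eef_pos'])-[0,0,zz])+c['t']; print(c['K']@(X/X[2]),X)
```

```text
False
[ 0.45709959 -0.09254453  0.1033145 ] 11.8583
[318.91577717 231.59797789   1.        ] [-0.00059826  0.02115589  0.17994074]
[318.87735386 240.40105309   1.        ] [-0.00058006  0.02487585  0.16769323]
```

View pics/w3.png

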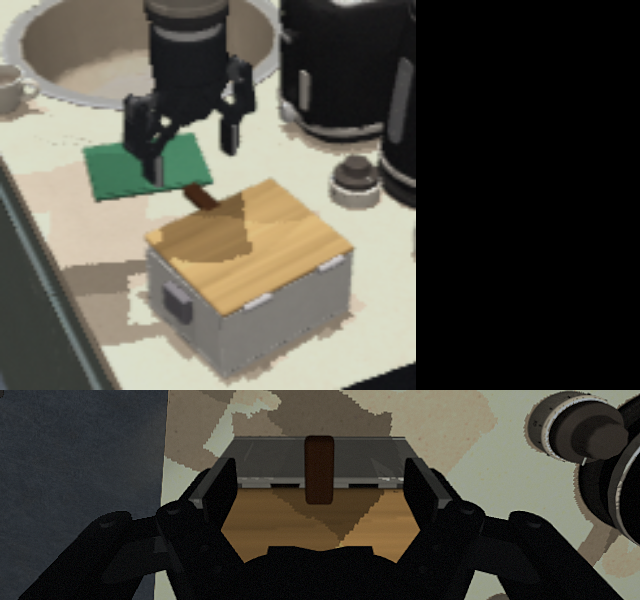

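Run:
```python
from meas import *
im,c,P,(H,S,V)=load('w3.npz')
s=r.read_state(); print(s['eef_pos'],s['grip_width'])
B=P[230:400,150:490]; k=(V[230:400,150:490]<70)&(B[...,2]>.06)
Rt=Ro.from_quat(s['eef_rot']).as_matrix()
L=(B[k]-s['eef_pos'])@Rt
print('max fwd of dark pts in tool frame',np.percentile(L[:,2],[50,90,99,100]).round(4))
f=L[L[:,2]>np.percentile(L[:,2],90)]; print(f.min(0).round(4),f.max(0).round(4))
t=comp((S>90)&(V<170)&(H<15),(220,300,300,340)); tp=P[t]; print('tab',t.sum(),np.nanmin(tp,0).round(4),np.nanmax(tp,0).round(4),np.nanmedian(tp,0).round(4))
tl=(tp-s['eef_pos'])@Rt; print('tab tool',np.nanpercentile(tl,[2,50,98],axis=0).round(4).tolist())
im2,d2,c2=cam('side'); P2=cloud(c2,d2)
k=(P2[...,2]>.05)&(P2[...,2]<.15)&(np.linalg.norm(P2[...,:2]-s['eef_pos'][:2],axis=-1)<.07)
hs=im2.max(2); kk=k&(hs<90); q=P2[kk]; l=(q-s['eef_pos'])@Rt
print('side: dark',kk.sum(),np.sort(l[:,2])[-12:].round(4), l[np.argsort(l[:,2])[-6:]].round(3).tolist())
```

```text
[ 0.45728425 -0.09238918  0.10375123] 0.08526168409117175
max fwd of dark pts in tool frame [-0.083   0.0064  0.0404  0.0438]
[-0.0904 -0.0651  0.0064] [0.0063 0.0647 0.0438]
tab 1777 [ 0.4479 -0.132   0.0684] [ 0.4735 -0.0843  0.0999] [ 0.4598 -0.1047  0.0968]
tab tool [[-0.0368, -0.0084, 0.0047], [-0.0126, -0.0002, 0.0069], [0.0065, 0.0081, 0.0111]]
side: dark 181 [0.0094 0.0096 0.0097 0.01   0.011  0.0112 0.0112 0.0113 0.0114 0.0115
 0.0118 0.0125] [[-0.028, -0.012, 0.011], [-0.012, -0.01, 0.011], [-0.032, 0.008, 0.011], [-0.023, -0.011, 0.011], [0.001, -0.011, 0.012], [-0.004, -0.011, 0.012]]
```

Run:
```python
from h import *
s=r.read_state(); q=s['eef_rot']; p=tabpt(.088,.159)+[0,0,.003]
print(r.move_straight(p,q,speed=.1,max_force=15))
for w in (.04,.022,.012):
    command_gripper(w,30); s=r.read_state(); print('grip',s['grip_width'],s['grip_force'],np.round(s['contact_force'],1),s['eef_pos'])
im,d,c=cam('wrist'); np.savez('w4.npz',im=im,d=d,**c); cv2.imwrite('pics/w4.png',cv2.resize(im[180:,150:490],None,fx=2,fy=2)[:,:,::-1]); print(s['time_s'])
```

```text
False
grip 0.04005250128614356 0.0 [ 0.2 -0.1 -0.6] [ 0.45733045 -0.09566737  0.09552324]
grip 0.021476058027527552 0.0 [ 0.2 -0.3  0.4] [ 0.45730852 -0.09571097  0.0954834 ]
grip 0.011832887767189774 0.0 [-0.2  0.9 -0. ] [ 0.45731354 -0.09569761  0.09547148]
13.3417
```

View pics/w4.png

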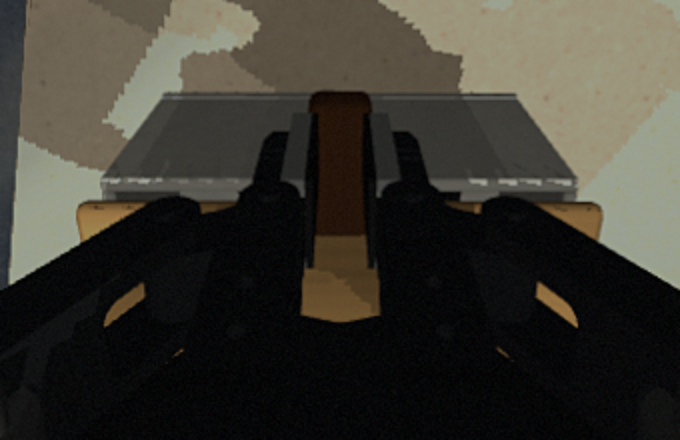

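The pads stand on either side of the tab with no contact force, although the reported width (12 mm) is less than the tab's. I'll read the fingertip depth directly.

Run:
```python
from meas import *
im,c,P,(H,S,V)=load('w4.npz'); s=r.read_state(); Rt=Ro.from_quat(s['eef_rot']).as_matrix()
print(c['K'][0,0], s['grip_width'], s['eef_pos'])
for v in (238,245,255,270,290,310):
  for u in (284,297,300,304,319,333,336,340,354):
    l=(P[v,u]-s['eef_pos'])@Rt; print(v,u,(l*1000).round(0).tolist(),V[v,u],end=' | ')
  print()
```

```text
286.0929079670918 0.01222805822003513 [ 0.45729024 -0.09568513  0.09544759]
238 284 [-28.0, -29.0, 68.0] 56 | 238 297 [9.0, -11.0, -11.0] 39 | 238 300 [10.0, -10.0, -12.0] 41 | 238 304 [9.0, -8.0, -10.0] 47 | 238 319 [6.0, 0.0, -3.0] 35 | 238 333 [10.0, 7.0, -12.0] 12 | 238 336 [10.0, 9.0, -12.0] 42 | 238 340 [10.0, 11.0, -12.0] 39 | 238 354 [-27.0, 29.0, 68.0] 55 | 
245 284 [-28.0, -27.0, 56.0] 59 | 245 297 [9.0, -11.0, -19.0] 43 | 245 300 [10.0, -9.0, -20.0] 39 | 245 304 [9.0, -7.0, -20.0] 32 | 245 319 [1.0, 0.0, -3.0] 33 | 245 333 [10.0, 7.0, -20.0] 1 | 245 336 [9.0, 9.0, -19.0] 34 | 245 340 [10.0, 10.0, -21.0] 41 | 245 354 [-28.0, 27.0, 57.0] 47 | 
255 284 [6.0, -17.0, -23.0] 10 | 255 297 [9.0, -10.0, -29.0] 42 | 255 300 [10.0, -8.0, -30.0] 41 | 255 304 [9.0, -7.0, -29.0] 3 | 255 319 [-6.0, 0.0, -1.0] 39 | 255 333 [9.0, 7.0, -30.0] 2 | 255 336 [10.0, 8.0, -30.0] 18 | 255 340 [9.0, 10.0, -30.0] 40 | 255 354 [5.0, 17.0, -22.0] 15 | 
270 284 [10.0, -14.0, -44.0] 5 | 270 297 [9.0, -9.0, -42.0] 67 | 270 300 [9.0, -8.0, -42.0] 68 | 270 304 [9.0, -6.0, -43.0] 12 | 270 319 [-15.0, 0.0, -1.0] 34 | 270 333 [5.0, 6.0, -35.0] 7 | 270 336 [9.0, 7.0, -42.0] 11 | 270 340 [9.0, 9.0, -41.0] 68 | 270 354 [10.0, 15.0, -44.0] 11 | 
290 284 [10.0, -13.0, -57.0] 5 | 290 297 [11.0, -8.0, -58.0] 8 | 290 300 [5.0, -7.0, -50.0] 8 | 290 304 [-1.0, -6.0, -42.0] 14 | 290 319 [-30.0, 0.0, 0.0] 35 | 290 333 [-3.0, 6.0, -38.0] 7 | 290 336 [0.0, 7.0, -43.0] 14 | 290 340 [6.0, 8.0, -52.0] 13 | 290 354 [10.0, 13.0, -57.0] 11 | 
310 284 [15.0, -10.0, -74.0] 10 | 310 297 [7.0, -7.0, -65.0] 3 | 310 300 [-3.0, -7.0, -51.0] 11 | 310 304 [-11.0, -6.0, -42.0] 8 | 310 319 [-46.0, 0.0, 3.0] 76 | 310 333 [-12.0, 6.0, -41.0] 60 | 310 336 [-11.0, 8.0, -42.0] 9 | 310 340 [-3.0, 9.0, -52.0] 11 | 310 354 [15.0, 11.0, -75.0] 2 |
```

Run:
```python
from meas import *
for f,ee in(('w4.npz',r.read_state()['eef_pos']),('w3.npz',[ 0.45709959,-0.09254453,0.1033145])):
    im,c,P,_=load(f); s=r.read_state(); Rt=Ro.from_quat(s['eef_rot']).as_matrix()
    L=(P-ee)@Rt*1000
    k=(abs(L[...,1])>(10 if f=='w4.npz' else 30))&(abs(L[...,1])<(25 if f=='w4.npz' else 60))&(L[...,0]>-14)&(L[...,0]<14)&(L[...,2]>-60)&(L[...,2]<32)&(im.max(2)<110)
    z=np.sort(L[k][:,2]); print(f,k.sum(),np.percentile(z,[50,80,90,95,98,100]).round(1)); print(np.histogram(z,np.arange(-60,36,4)))
```

```text
w4.npz 2669 [-49.  -26.9 -19.7 -15.3 -12.7  -8.1]
(array([501, 467, 465, 187,  62,  70, 159, 182, 160, 140, 125, 114,  37,
         0,   0,   0,   0,   0,   0,   0,   0,   0,   0]), array([-60, -56, -52, -48, -44, -40, -36, -32, -28, -24, -20, -16, -12,
        -8,  -4,   0,   4,   8,  12,  16,  20,  24,  28,  32]))
w3.npz 4969 [-41.5 -30.1 -25.4 -22.6 -20.3 -17. ]
(array([235, 712, 534, 636, 596, 528, 510, 452, 407, 268,  91,   0,   0,
         0,   0,   0,   0,   0,   0,   0,   0,   0,   0]), array([-60, -56, -52, -48, -44, -40, -36, -32, -28, -24, -20, -16, -12,
        -8,  -4,   0,   4,   8,  12,  16,  20,  24,  28,  32]))
```

The fingertips really end about 10 mm behind the reported TCP when nearly shut, and 20 mm behind when open. The stated figure is 25 mm ahead, so I'll shift everything by a measured 34 mm.

```bash
echo 'D=.034; OFF=np.array([0,0,.010-D])  # measured: fingers end 34 mm short of the stated tip' >> h.py
python3 - <<'E'
from h import *
q=r.read_state()['eef_rot']; p=tabpt(.088)+OFF
command_gripper(.06,30); print(r.move_straight(p,q,speed=.1,max_force=15))
command_gripper(0.0,30); s=r.read_state(); print('grip',s['grip_width'],s['grip_force'],np.round(s['contact_force'],1))
if s['grip_width']>.012:
  for th in np.linspace(.088,1.70,13)[1:]:
    hit=r.move_straight(tabpt(th)+OFF,speed=.1,max_force=35); s=r.read_state()
    print(round(th,2),hit,np.round(s['contact_force'],1),round(s['grip_width'],4),s['eef_pos'])
    if hit or s['grip_width']<.012: break
print(s['time_s'])
im,d,c=cam('side'); cv2.imwrite('pics/s5.png',im[:,:,::-1])
E
```

```text
False
grip 0.017293635704426213 33.379899859428406 [-1.8 -0.7  2. ]
0.22 False [-0.6 -1.3 -1.1] 0.0171 [ 0.45706881 -0.09512907  0.09047653]
0.36 False [-1.   0.8 -0.9] 0.0172 [ 0.4583254  -0.10103182  0.11113886]
0.49 False [-1.6  1.3  1.5] 0.0171 [ 0.46020557 -0.10973868  0.13107437]
0.63 False [-3.1  1.3  2.5] 0.0175 [ 0.46268976 -0.12118979  0.14978166]
0.76 False [-4.6  2.4  3.1] 0.0169 [ 0.46571031 -0.13511665  0.16689398]
0.89 False [-5.9  0.5  2.2] 0.0175 [ 0.46921846 -0.1512512   0.18191442]
1.03 False [-6.   0.1  2.8] 0.0173 [ 0.47307055 -0.16906704  0.19450887]
1.16 False [-4.5 -0.3  3.3] 0.0169 [ 0.47723267 -0.18829535  0.20450644]
1.3 False [-4.4 -1.   2.9] 0.0175 [ 0.4816349  -0.20866332  0.21182268]
1.43 False [-6.  -0.7  1.9] 0.0175 [ 0.48620977 -0.2297968   0.21628766]
1.57 False [-5.7 -2.1  2.3] 0.0171 [ 0.49087799 -0.25130223  0.21786902]
1.7 False [-4.9 -1.5  2.8] 0.0174 [ 0.4955133  -0.27285656  0.21650848]
19.175
```

Run:
```python
from h import *
for th in(1.75,1.79,1.83):
    hit=r.move_straight(tabpt(th)+OFF,speed=.06,max_force=12); s=r.read_state(); print(th,hit,np.round(s['contact_force'],1),s['eef_pos'])
    if hit: break
command_gripper(.06); s=r.read_state(); e=np.array(s['eef_pos'])
r.move_straight(e+[0,0,.06],speed=.2)
p=CAD-.07*CX+[0,0,.42]; q,j=down_best(p,YAW+np.pi/2); r.reach(p,q)
for n in('wrist','side'):
    im,d,c=cam(n); np.savez(n+'6.npz',im=im,d=d,**c); cv2.imwrite(f'pics/{n}6.png',im[:,:,::-1])
print(r.read_state()['time_s'])
```

```text
1.75 False [-5.4 -2.1  2.3] [ 0.49717187 -0.28049491  0.21533455]
1.79 False [-5.7 -2.7  2.8] [ 0.49853671 -0.28673346  0.21406827]
1.83 True [-2.3  1.7  6.5] [ 0.4988106  -0.28860351  0.21337091]
21.925
```

View pics/wrist6.png

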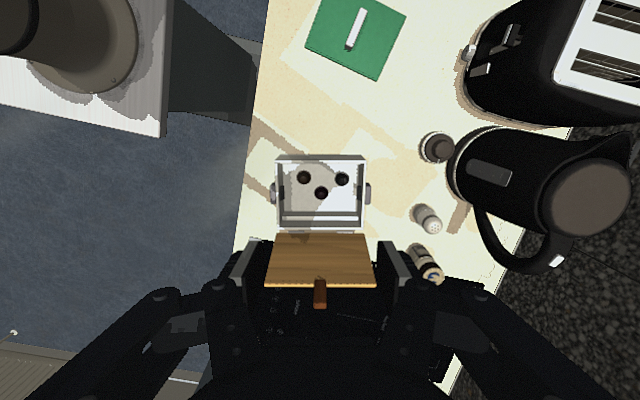

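View pics/side6.png

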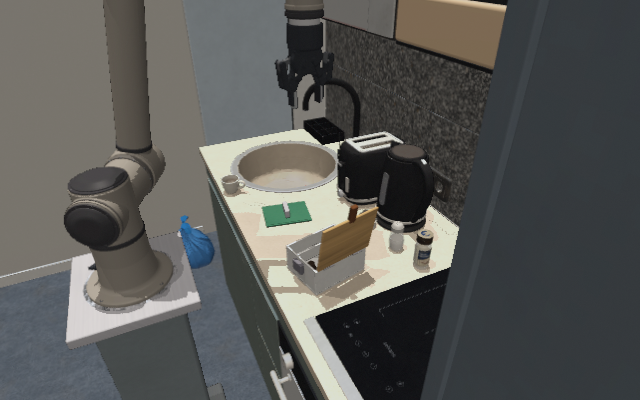

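The lid stands open, and the caddy interior is visible with its rim spanning about (276,156) to (367,229). Next I'll measure the rim accurately.

Run:
```python
from meas import *
im,c,P,(H,S,V)=load('wrist6.npz')
l=(P-CAD); X=l@CX; Y=l@CY; Z=l[...,2]
# lid angle
w=(X>.06)&(X<.14)&(abs(Y)<.08)&(Z>.1)&(Z<.215)&(S>60); A=np.c_[Z[w],Y[w],np.ones(w.sum())]; co=np.linalg.lstsq(A,X[w],rcond=None)[0]; print('lid',w.sum(),np.pi/2+np.arctan(co[0]),co)
k=(Z>.069)&(Z<.081)&(abs(X)<.09)&(abs(Y)<.1)
print('rim z',np.median(Z[k]),k.sum())
for sgn,ax,ot in((1,X,Y),(-1,X,Y),(1,Y,X),(-1,Y,X)):
    lim=.055 if ax is X else .045
    b=k&(sgn*ax>(.05 if ax is X else .065))&(abs(ot)<lim)
    f=np.polyfit(ot[b],ax[b],1); print('X' if ax is X else 'Y',sgn,b.sum(),'mid(mm)',(ax[b].mean()*1000).round(2),np.percentile(ax[b]*1000,[2,98]).round(1),'slope',f[0].round(4))
b=cv2.morphologyEx(k.astype(np.uint8),cv2.MORPH_CLOSE,np.ones((3,3)))
cs,h=cv2.findContours(b,cv2.RETR_CCOMP,1)
for i,ct in enumerate(cs):
    if cv2.contourArea(ct)>800:
        q=onplane(c,ct.reshape(-1,2),.075)-CAD; rc=cv2.minAreaRect((np.c_[q@CX,q@CY]*1000).astype(np.float32)); print(h[0][i][3],rc)
```

```text
lid 5042 1.7742203861785832 [0.20627728 0.00315098 0.05050963]
rim z 0.07444555978769858 1088
X 1 246 mid(mm) 64.71 [62.  68.8] slope 0.0078
X -1 231 mid(mm) -60.37 [-62.7 -57.9] slope 0.0043
Y 1 159 mid(mm) 77.16 [74.6 86.2] slope -0.003
Y -1 155 mid(mm) -77.66 [-86.2 -75.1] slope -0.0081
-1 ((4.7581024169921875, -1.3218841552734375), (136.2312469482422, 167.87535095214844), 0.015993520617485046)
4 ((1.3555107116699219, -0.3101959228515625), (119.0237045288086, 151.7674560546875), 0.009996668435633183)
```

```bash
cat >> h.py <<'E'
YAWP=YAW-.006; CEN=CAD+.0018*CX-.0003*CY
PZ=.002
E
python3 - <<'E'
from h import *
p=np.array([.4755,.0977,PZ]); yy=np.radians(-11.2)
q1,_=down_best(p+[0,0,.1],yy); q2,_=down_best(CEN+[0,0,.12],YAWP+np.pi/2)
print(np.degrees((Ro.from_quat(q1).inv()*Ro.from_quat(q2)).magnitude()))
command_gripper(.05,30); r.reach(p+[0,0,.08],q1)
print(r.move_straight(p,q1,speed=.12,max_force=10)); s=r.read_state(); print(s['eef_pos'])
command_gripper(0,80); s=r.read_state(); print('grip',s['grip_width'],s['grip_force'],s['eef_pos'],s['contact_force'])
if s['grip_width']>.01:
    r.move_straight(p+[0,0,.13],q1,speed=.2); r.move_straight(CEN+[0,0,.13],q2,speed=.2)
    s=r.read_state(); print(s['time_s'],s['grip_width'],s['contact_force'],s['eef_pos'],CEN)
    for n in('top','wrist'):
        im,d,c=cam(n); np.savez(n+'7.npz',im=im,d=d,**c); cv2.imwrite(f'pics/{n}7.png',im[:,:,::-1])
E
```

```text
23.256225322921512
False
[0.47610928 0.0976032  0.00257252]
grip 0.012543017213679584 79.05305743217468 [0.47583284 0.09775167 0.0028314 ] [-1.42577813 -0.88998004  5.12437479]
27.275 0.012561157145127332 [-1.10650146 -0.21880598 -1.0469538 ] [ 0.47642989 -0.18416348  0.12978935] [ 0.47659352 -0.18482243  0.        ]
```

View pics/wrist7.png

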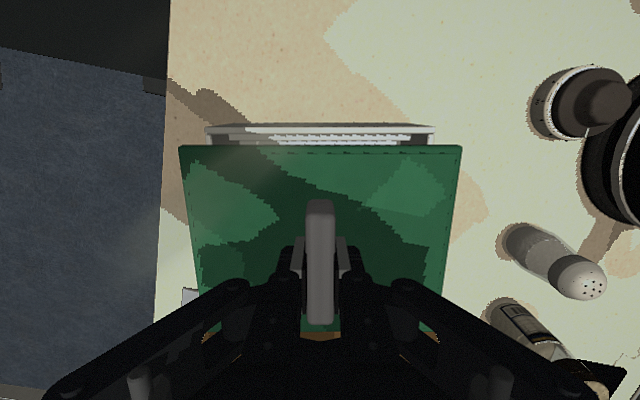

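Run:
```python
from meas import *
im,c,P,(H,S,V)=load('wrist7.npz'); g=comp((H>55)&(H<95)&(S>80),(100,400,100,540)); l=P-CEN; Z=l[...,2]
p=l[g]; p=p[~np.isnan(p[:,0])]; print('z',np.percentile(p[:,2],[5,50,95]))
A=np.c_[p@CX,p@CY,np.ones(len(p))]; print('tilt',np.linalg.lstsq(A,p[:,2],rcond=None)[0].round(4))
ct=max(cv2.findContours(g.astype(np.uint8),0,1)[0],key=cv2.contourArea); q=onplane(c,ct.reshape(-1,2),np.median(p[:,2]))-CEN
print('ext mm X',(np.percentile(q@CX,[0,2,98,100])*1000).round(1),'Y',(np.percentile(q@CY,[0,2,98,100])*1000).round(1))
rc=cv2.minAreaRect((np.c_[q@CX,q@CY]*1000).astype(np.float32)); print(rc)
```

```text
z [0.13257803 0.13363455 0.13465005]
tilt [ 0.0071 -0.0004  0.1339]
ext mm X [-57.1 -56.9  26.9  30. ] Y [-70.2 -69.8  71.2  71.4]
((-13.793903350830078, 0.5803985595703125), (141.24093627929688, 86.73072814941406), 89.68757629394531)
```

The cover is held level, with its leading edge at −57.1 mm (ideal −57) and centred within 0.6 mm, so I'll insert it.

Run:
```python
from h import *
q,_=down_best(CEN+[0,0,.12],YAWP+np.pi/2)
h1=r.move_straight(CEN+[0,0,.062+PZ],q,speed=.06,max_force=8); s=r.read_state(); print(h1,s['eef_pos'],np.round(s['contact_force'],1))
if not h1:
    h2=r.move_straight(CEN+[0,0,.036+PZ],q,speed=.025,max_force=30); s=r.read_state(); print(h2,s['eef_pos'],np.round(s['contact_force'],1),np.round(s['torque'],2),s['grip_width'])
print(s['time_s'])
im,d,c=cam('wrist'); np.savez('wrist8.npz',im=im,d=d,**c); cv2.imwrite('pics/wrist8.png',im[:,:,::-1])
```

```text
False [ 0.47686838 -0.18497725  0.06438582] [ 0.4  0.2 -2.1]
True [ 0.4767274  -0.18492214  0.0408346 ] [-1.1 -0.1  4.3] [0.06 0.15 0.04] 0.01277829948154051
29.525
```

Run:
```python
from meas import *
s=r.read_state(); e=np.array(s['eef_pos']); print(e,np.round(s['contact_force'],1))
command_gripper(.034); r.move_straight(e+[0,0,.10],speed=.12)
p=CEN-.07*CX+[0,0,.36]; r.reach(p,s['eef_rot'])
im,d,c=cam('wrist'); np.savez('wrist9.npz',im=im,d=d,**c); cv2.imwrite('pics/wrist9.png',cv2.resize(im[100:330,200:460],None,fx=2.3,fy=2.3)[:,:,::-1])
im,c,P,(H,S,V)=load('wrist9.npz'); g=comp((H>55)&(H<95)&(S>80),(120,320,200,440)); l=P-CEN
p=l[g]; p=p[~np.isnan(p[:,0])]; print('z',np.percentile(p[:,2],[5,50,95]))
A=np.c_[p@CX,p@CY,np.ones(len(p))]; print('plane',np.linalg.lstsq(A,p[:,2],rcond=None)[0].round(4))
X=l@CX;Y=l@CY; w=(X>.06)&(X<.14)&(abs(Y)<.08)&(l[...,2]>.1)&(l[...,2]<.215)&(S>60); print('lid',np.pi/2+np.arctan(np.polyfit(l[...,2][w],X[w],1)[0]))
k=(l[...,2]>.07)&(l[...,2]<.08)&(abs(X)<.07)&(abs(Y)<.085); print('rim',np.median(l[...,2][k]),r.read_state()['time_s'])
```

```text
[ 0.47671784 -0.18493244  0.04083635] [-1.1 -0.3  4.5]
z [0.04291359 0.04436302 0.04579926]
plane [-0.002  -0.0007  0.0444]
lid 1.766257086466453
rim 0.07442891457686335 31.8667
```

View pics/wrist9.png

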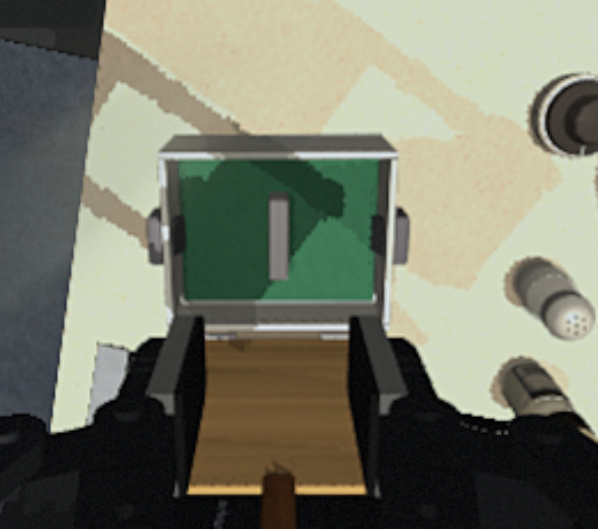

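The cover sits level with its top at 44.4 mm (44 expected), both clips lie over its edges at (178,235) and (378,235), and the lid stands at about 1.77 rad.

```bash
python3 -c "
from workcell import r
print(r.finish_job())"
```

```text
the job is handed in; nothing more can be done
None
```

The job is handed in after about 32 s on the robot's clock: the lid stands open at its stop, the green cover is released and level under both clips, and the arm and cover stayed clear of the four bystanders; no verdict came back.

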